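# Claims picture: set the scale rule and hold the zoom

## Task

Get the dented pump cover ready for its claim picture: lay the straightedge flat on the desk with its graduated edge flush along the dented edge of the cover, roughly centred on the dent, and let go of it without shoving the cover. Then turn the camera's zoom dial clockwise past its slow and medium clicks to the third, fast click and keep holding it there: it springs back when let go, so finish while still holding the dial at the third click. Leave the mug, tape roll, mouse and spanner alone.

Things in the scene. Friction and masses are not known exactly. Their poses are not given: they have to be found in the camera images.
- dent (a point): middle of the dented long edge of the pump cover, at the foot of that side face (on the desk); bright scraped metal and an orange sticker mark it from above. x runs along the edge, y points out of the cover square to the edge, z up: the cover fills x -80 to 80 and y -100 to 0 mm. This edge faces the robot's left (+y) within about 0.4 rad
- rule_grip (a point): centre of the straightedge's blue grip ridge, 15 mm above the underside. Aluminium blade 200 (x) x 60 (y) x 4 mm; ridge 170 mm long, 10 wide, from 4 to 26 mm above the underside. The edge with black graduations lies 38 mm from the ridge's middle towards -y, the plain edge 22 mm towards +y; z up. 0.2 kg, loose, flat on the desk, graduated edge towards the cover within 0.6 rad
- rule_edge_a (a point): point on the underside of the graduated edge, 70 mm from the rule's middle towards its -x end (axes as rule_grip)
- rule_edge_b (a point): point on the underside of the graduated edge, 70 mm from the rule's middle towards its +x end (axes as rule_grip)
- dial_grip (a point): on the zoom dial's vertical axis, 8 mm below the top of its grey wing, a bar 52 (x) x 12 (y) x 30 mm tall on a black skirt 60 mm across whose top is 22 mm below this point. Axes turn with the dial; the wing's red-striped end (+x) rests at a white mark, yellow, orange, red marks are the clicks. On a fixed dark control desk, panel 45 mm up; joystick 100 mm tall, 123 mm to the right
- zoom_dial (a joint): turn of the dial in rad, clockwise from above: 0 at rest, clicks (detents) at 0.35 (slow), 0.70 (medium) and 1.05 (fast, the third), end stop 1.15. A spring drives it back to 0 from anywhere: 0.10 N m at rest, 0.19 N m at the third click; the clicks add a ripple of about 0.04 N m, too weak to keep it there
- plate: the pump cover: blue-grey iron plate 160 (x) x 100 (y) x 16 mm, round boss 60 mm across rising to 28 mm, four bolt holes; 2.3 kg, loose, slides only under about 8 N or more. Origin: centre of its underside, axes as dent, which lies 50 mm away along y
- mug: blue mug, 80 mm across, 92 mm tall, loose; centre of its underside
- tape_roll: brown roll of tape lying flat, 104 mm across, 48 mm high, loose; centre of its underside
- mouse: black computer mouse 105 x 60 x 32 mm, loose; centre of its underside
- spanner: steel spanner 170 mm long, loose, lying flat; origin near its middle, on its underside
Mind the look-alikes: they are no part of the job. Of the things that look like the part that bears rule_grip, take the one that is farthest to the robot's left at the start. Of the things like the plate, leave any that is turquoise; of the rest the smaller one is meant.

How it is judged (in metres and radians):
On the way, in this order (a step that is already met when the one before it is completed fails the run):
1. the straightedge lies flat and let go, graduated edge flush along the dented edge, the dial still at rest (y of rule_edge_a in the frame of dent between -0.0025 and 0.003 m and y of rule_edge_b in the frame of dent between -0.0025 and 0.003 m and x of rule_grip in the frame of dent between -0.035 and 0.035 m and height (world z) of rule_grip below 0.018 m and angle between rule_grip's own z axis and vertical below 0.05 rad and contact force between the fingers and rule below 0.05 N and value of joint zoom_dial below 0.15 rad), for 0.3 s.
2. the fingers hold the zoom dial at its third click (value of joint zoom_dial above 0.94 rad and contact force between the fingers and zoom_dial above 0.5 N), for 0.5 s.
At the end, for the whole second after the job is handed in: The fingers hold the dial at its third click (0.94 rad or more, over 0.5 N); the rule lies flat, untouched, its graduated edge within 3 mm of the dented edge at both ends and its middle within 35 mm of the dent's; the cover is within 20 mm of its start (all of step 2 and y of rule_edge_a in the frame of dent between -0.0025 and 0.003 m and y of rule_edge_b in the frame of dent between -0.0025 and 0.003 m and x of rule_grip in the frame of dent between -0.035 and 0.035 m and height (world z) of rule_grip below 0.018 m and angle between rule_grip's own z axis and vertical below 0.05 rad and contact force between each of the arm, the fingers and rule below 0.05 N and distance of plate from where it was at the start of the episode below 0.02 m); the arm keeps its last pose, push and grip.
It fails at once if the cover is shoved more than 20 mm (distance of plate from where it was at the start of the episode above 0.02 m).
It fails at once if the mug, tape roll, mouse or spanner is disturbed (moved more than 20 mm) (distance of any of mug, tape_roll, mouse, spanner from where it was at the start of the episode above 0.02 m).
It also fails if it takes over 51 s, if anything falls off the work surface, if the arm or the gripper's body presses on something with over 40 N, if the wrist force passes 120 N, or if a joint passes its speed limit or range.

## Robot

A 6-joint arm with a two-finger parallel gripper is mounted at the origin on the work surface. World frame = base frame: x ahead of the robot, y to its left, z up, the work surface at z = 0. Lengths are in mm, angles in rad, forces in N, time in s.
With the tool pointing down it reaches from about 350 to 975 mm from the base axis. Payload 7.1 kg.
Tool frame: the origin (TCP) lies on the front face of the gripper's body, between the roots of the fingers; the fingertips stand 80 mm ahead of it and the grasp point (between the pads) lies 61 mm ahead of it; z points along the fingers, y is the line along which they close (so a half turn about z gives the same grasp; the last joint's range is limited). The gripper opens to 88 mm and grips with 3 to 60 N. Pads are 20 mm wide; open, the fingers measure 115 mm over their backs; the gripper's body (75 mm by 178 mm) begins 61 mm behind the grasp point.
Start: joints at [1.108, 0.423, 1.63, -0, 1.089, -0.019], TCP at [268.327, 564.452, 302.675] pointing down, gripper open.
Joint ranges: [-3, 3], [-0.9, 2.11], [0.09, 2.58], [-1.31, 4.45], [0.11, 2.69], [-2.54, 2.54]. Speed limits (rad/s): [2.39, 2.39, 3.01, 3.14, 3.14, 3.14].

## Interface

Orientations are given as a rotation vector (axis times angle).
In Python, from workcell import readout, vision, close_job gives the robot as it stands.
- The arm moves only by the tool servo_tool, never from a script. Its argument "plan" is a list that holds one entry, the list of rows, each a list of 7 numbers: the gripper command: -1 is fully open, 1 is shut, values between are in proportion, then the shift along the world's x, y, z in units of 40 mm (1.0 is 40 mm), then the turn, a rotation vector about the world's x, y, z in units of 5 degrees (1.0 is 5 degrees). A call has 1 to 5 rows; each row shifts and turns the commanded pose from where the row before left it; what a row does not reach is not made up. A row lasts 1/12 s, in which the tool goes at most 41.7 mm and 7.16 degrees, less where a joint would pass 70% of its speed; a pose out of reach is approached as far as the arm can. A call is refused whole if a number of a shift passes 1 or a number of a turn 1, either way. A call with a gripper value outside its range is refused whole. The fingers move at their own pace and stop on an object; the grip force is fixed at half the most. Time passes only in rows, so rows that do not move let the fingers close. It gives the time, the measured TCP pose, the force, the opening and the grip force at its end, in the units of the state.
- readout.get_obs(): the state, without advancing time (a new reading comes with each control period).
- vision.get_image(name): name is "scene" or "top" or "wrist"; returns the picture (480x640x3 uint8, red, green, blue); there is no depth.
- vision.camera_params(name): a dict with "fx", "fy", "cx", "cy" (pixels), "rvec" (rotation vector, rad) and "tvec" (3), from world to camera coordinates, as OpenCV has them; the wrist camera has in their place "hand_eye" (4x4, takes a point from camera to tool coordinates, whose origin is the TCP and whose axes are the flange's). Camera axes: x right, y down, z forward; pixel columns grow to the right and rows downward; lengths in mm; the calibration is good to about 2 mm. A picture is of the moment at which its call begins: read the wrist's pose just before it. camera_params takes no time and is no camera call.
- close_job(): hands the job in; it is judged then, once.
The state is a dict: "t": time; "qpos": joint angles; "qvel": joint speeds; "joint_torque": joint torques, N m; "ee_pos": TCP position; "orientation": TCP orientation; "ft_force": force on the tool from outside, world axes, zero at the start; "moment": the same for the moment, N m; "width": finger opening in mm; "grasp_force": force on a finger pad.
Only numpy, scipy, OpenCV 4.12 (cv2) and the standard library are available. Lean on these libraries where they do the work, as an engineer would, in place of code of your own. Each camera call takes 0.05 s, during which the arm holds its last target. There are 200 camera calls.

## Working session

There is one attempt and no reset: what is moved stays moved. The work goes in short steps, Python scripts to look and compute and a tool call to move; the robot and the scene stay as the last step left them, time stands still between calls to the robot, and variables do not carry over. Pictures are saved under pics/ and viewed, at most 10 in all, crops included, and the job is handed in when it is done.

Besides the shell and the picture viewer there is one more tool, called as a command line: name --argument value ..., lists and objects as JSON in quotes. servo_tool: Moves the arm, as the interface text tells. Its arguments: {"type":"object","properties":{"plan":{"type":"array"}},"required":["plan"]}

```bash
mkdir -p pics; ls; python3 - <<'E'
from workcell import readout, vision
import cv2,numpy as np
o=readout.get_obs();print(o)
for n in("scene","top","wrist"):
    im=vision.get_image(n);cv2.imwrite(f"pics/{n}0.png",im[:,:,::-1]);print(n,vision.camera_params(n))
E
```

```text
pics
{'t': 0.0, 'qpos': array([ 1.10797410e+00,  4.23833813e-01,  1.63068106e+00, -1.96322882e-05,
        1.08856973e+00, -1.90357798e-02]), 'qvel': array([ 5.58197353e-04,  1.70426522e-03, -1.00847423e-03,  7.34857853e-04,
       -5.77375018e-05, -1.62091732e-03]), 'joint_torque': array([-4.02319085e-03, -5.44641852e+01, -2.73655897e+01,  6.40942482e-02,
        2.29483692e-02, -8.74403918e-05]), 'ee_pos': array([268.16218825, 564.07716303, 301.90949628]), 'orientation': array([-6.91302944e-01, -3.06424035e+00,  2.28212521e-03]), 'ft_force': array([ 0.16628185,  0.58648242, -0.94989203]), 'moment': array([ 0.03948633, -0.02997117, -0.00810357]), 'grasp_force': 0.0, 'width': 88.15187894460574}
scene {'fx': 436.1837052570667, 'fy': 436.1837052570667, 'cx': 316.3868327962342, 'cy': 233.16934215525123, 'rvec': array([ 1.88656721,  1.12509184, -0.60076332]), 'tvec': array([-299.4816947 , -151.76483429, 1446.77105158])}
top {'fx': 583.5578376946256, 'fy': 583.5578376946256, 'cx': 317.9253320028998, 'cy': 242.40929148914284, 'rvec': array([ 2.17022997, -2.16073006,  0.15524567]), 'tvec': array([  40.27343161,  511.72759471, 1296.78429703])}
wrist {'fx': 356.0499106952022, 'fy': 356.0499106952022, 'cx': 315.097909546674, 'cy': 240.81347276587115, 'hand_eye': array([[ 3.56794709e-04, -9.54997879e-01, -2.96612414e-01,
         8.02222683e+01],
       [ 9.99998496e-01, -1.62679162e-04,  1.72667226e-03,
         9.74115335e-01],
       [-1.69722100e-03, -2.96612584e-01,  9.54996384e-01,
        -8.10087859e+01],
       [ 0.00000000e+00,  0.00000000e+00,  0.00000000e+00,
         1.00000000e+00]])}
```

View pics/top0.png

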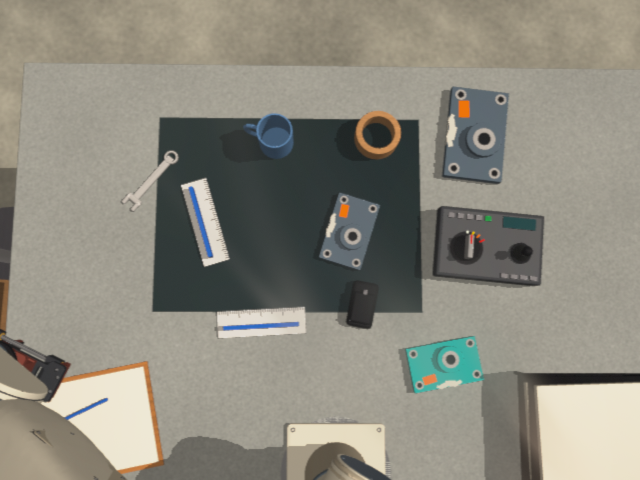

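View pics/scene0.png

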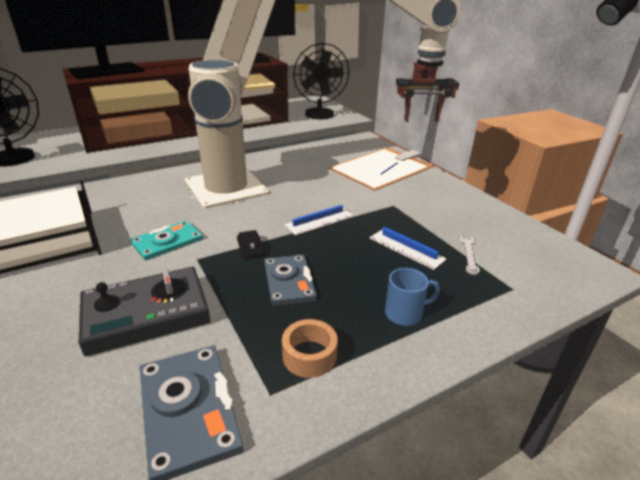

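The target rule is the left one at about (205,222) on the mat. The target cover is the small blue-grey one at (349,231), with its sticker at (344,211) and its dent at (331,226). The dial is at (468,245). Next I'll measure these from the top view.

```bash
cat >lib.py <<'E'
from workcell import readout, vision
import cv2,numpy as np
from scipy.spatial.transform import Rotation as R
def cam(n,obs=None):
    p=vision.camera_params(n);K=np.array([[p['fx'],0,p['cx']],[0,p['fy'],p['cy']],[0,0,1]])
    if n=="wrist":
        T=np.eye(4);T[:3,:3]=R.from_rotvec(obs['orientation']).as_matrix();T[:3,3]=obs['ee_pos']
        M=T@p['hand_eye'];return K,M[:3,:3],M[:3,3]
    Q=R.from_rotvec(p['rvec']).as_matrix();return K,Q.T,-Q.T@p['tvec']
def plane(c,px,z):
    K,Q,C=c;px=np.atleast_2d(px).astype(float)
    d=(Q@np.linalg.inv(K)@np.c_[px,np.ones(len(px))].T).T
    return C+d*((z-C[2])/d[:,2])[:,None]
def proj(c,X):
    K,Q,C=c;u=K@Q.T@(np.atleast_2d(X)-C).T;return (u[:2]/u[2]).T
def big(mask,near=None):
    n,l,s,ce=cv2.connectedComponentsWithStats(mask.astype(np.uint8))
    i=1+np.argmax(s[1:,4] if near is None else -np.hypot(*(ce[1:]-near).T)+1e3*(s[1:,4]>25))
    return l==i
def rect(mask):
    c=max(cv2.findContours(mask.astype(np.uint8),0,2)[0],key=cv2.contourArea)
    return cv2.boxPoints(cv2.minAreaRect(c))
E
python3 - <<'E'
from lib import *
im=cv2.imread('pics/top0.png');h=cv2.cvtColor(im,cv2.COLOR_BGR2HSV);H,S,V=h.transpose(2,0,1).astype(int)
c=cam('top');print('C',c[2])
m=big((abs(H-112)<12)&(S>150)&(V>90),(202,222));b=rect(m);X=plane(c,b,26);print('ridge px',b.round(1).tolist(),m.sum());print(X.round(0).tolist(),X.mean(0),[np.linalg.norm(X[i]-X[i-1]) for i in range(2)])
blade=np.zeros_like(m);blade[170:275,172:240]=1
m=big(blade&((V>110)|m),(205,222));m=cv2.morphologyEx(m.astype(np.uint8),cv2.MORPH_CLOSE,np.ones((7,7)));b=rect(m);X=plane(c,b,4);print('blade',X.round(0).tolist(),X.mean(0),[np.linalg.norm(X[i]-X[i-1]) for i in range(2)])
p=np.zeros_like(blade);p[185:275,312:385]=1
m=p&(V>60);m=big(m,(349,231));b=rect(m);X=plane(c,b,16);print('plate px',b.tolist(),X.round(0).tolist(),X.mean(0),[np.linalg.norm(X[i]-X[i-1]) for i in range(2)])
print('dial~',plane(c,(469,245),75))
print('mouse',plane(c,(363,305),20),'mug',plane(c,(275,136),50))
cv2.imwrite('pics/c1.png',cv2.resize(im[195:295,425:555],None,fx=6,fy=6,interpolation=2))
s=cv2.imread('pics/scene0.png');cv2.imwrite('pics/c2.png',cv2.resize(s[260:355,75:215],None,fx=5,fy=5,interpolation=2))
w=cv2.imread('pics/c1.png');w2=cv2.imread('pics/c2.png');w=cv2.resize(w,(400,308));w2=cv2.resize(w2,(400,271))
cv2.imwrite('pics/c.png',np.vstack([w,w2]))
E
```

```text
C [ 346.15933835   66.52920483 1349.40141207]
ridge px [[188.6999969482422, 187.39999389648438], [192.0, 186.39999389648438], [211.6999969482422, 255.5], [208.39999389648438, 256.5]] 255
[[638.0, 341.0, 26.0], [641.0, 333.0, 26.0], [481.0, 284.0, 26.0], [479.0, 291.0, 26.0]] [559.65503591 312.10629261  26.        ] [np.float64(167.15137960083769), np.float64(7.846324345961229)]
blade [[650.0, 365.0, 4.0], [668.0, 305.0, 4.0], [475.0, 246.0, 4.0], [458.0, 305.0, 4.0]] [562.74313102 305.55787631   4.        ] [np.float64(201.84304537083332), np.float64(62.65218159350221)]
plate px [[316.31317138671875, 265.1951599121094], [334.322265625, 190.15736389160156], [400.32073974609375, 205.99700927734375], [382.3116455078125, 281.0347900390625]] [[461.0, 46.0, 16.0], [636.0, 4.0, 16.0], [600.0, -149.0, 16.0], [425.0, -105.0, 16.0]] [530.62524894 -51.14922787  16.        ] [np.float64(155.35820055084275), np.float64(180.40295739722558)]
dial~ [[ 502.18208035 -290.76686581   75.        ]]
mouse [[370.43168645 -60.45029383  20.        ]] mug [[754.68158753 142.12503181  50.        ]]
```

View pics/c.png

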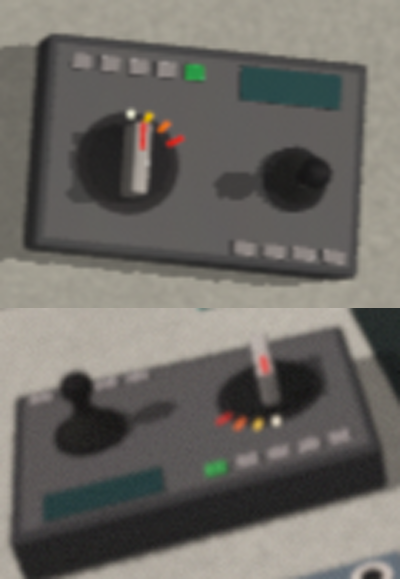

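The top of the crop shows the dial's wing pointing at the white mark, with the yellow, orange and red marks going clockwise from it and the joystick to the right. Ridge and blade sizes match the spec (167 vs 170 mm long, 202 x 63 vs 200 x 60). The plate mask leaked, so I'll re-measure that with the wrist camera. Moving over the rule.

servo_tool --plan '[[[-1,0.73,-0.63,-0.2,0,0,0.854],[-1,0.73,-0.63,-0.2,0,0,0.854],[-1,0.73,-0.63,-0.2,0,0,0.854],[-1,0.73,-0.63,-0.2,0,0,0.854],[-1,0.73,-0.63,-0.2,0,0,0.854]]]'

```text
t: 0.57
ee_pos: [415.2, 437.2, 262.2]
orientation: [-0.105, -3.14, 0.0]
ft_force: [-0.4, 0.2, -0.3]
width: 87.8
grasp_force: 0.0
```

servo_tool --plan '[[[-1,0.73,-0.63,-0.2,0,0,0.854],[-1,0.73,-0.63,-0.2,0,0,0.854],[-1,0.73,-0.63,-0.2,0,0,0.854],[-1,0.73,-0.63,-0.2,0,0,0.854],[-1,0.73,-0.63,-0.2,0,0,0.854]]]'

```text
t: 0.98
ee_pos: [561.4, 310.9, 222.1]
orientation: [0.477, -3.105, 0.0]
ft_force: [0.3, 0.6, -0.7]
width: 88.0
grasp_force: 0.0
```

servo_tool --plan '[[[-1,0,0,0,0,0,0],[-1,0,0,0,0,0,0]]]'

```text
t: 1.15
ee_pos: [561.3, 310.7, 221.7]
orientation: [0.465, -3.105, 0.001]
ft_force: [0.1, 0.4, 0.0]
width: 87.7
grasp_force: 0.0
```

```bash
python3 - <<'E'
from lib import *
o=readout.get_obs();im=vision.get_image("wrist")[:,:,::-1];cv2.imwrite('pics/w1.png',im)
t=vision.get_image("top")[:,:,::-1];cv2.imwrite('pics/top1.png',t)
np.savez('w1.npz',ee_pos=o['ee_pos'],orientation=o['orientation'])
print(o['t'],o['ee_pos'],o['orientation'])
E
```

```text
1.15 [561.27860756 310.65407907 221.67800925] [ 4.65007293e-01 -3.10548970e+00  7.00086548e-04]
```

View pics/w1.png

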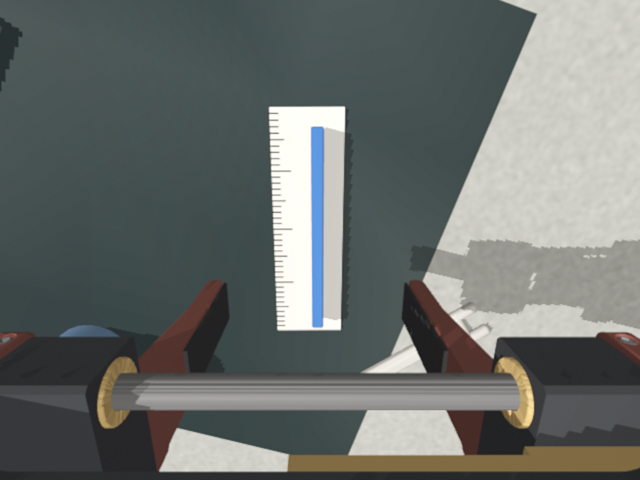

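The wrist view shows the rule at columns 268-345. The graduations are on its left side (-y) and the blue ridge is at column ~317. Measuring it precisely, and the plate from the top view.

```bash
python3 - <<'E'
from lib import *
o=np.load('w1.npz');c=cam('wrist',o)
im=cv2.imread('pics/w1.png');H,S,V=cv2.cvtColor(im,cv2.COLOR_BGR2HSV).transpose(2,0,1).astype(int)
m=big((abs(H-107)<12)&(S>120)&(V>150),(317,225))
b=rect(m);X=plane(c,b,26);print('ridge',b.round(0).tolist(),X.round(1).tolist(),X.mean(0),[np.linalg.norm(X[i]-X[i-1]) for i in range(2)])
# left (graduated) blade edge
w=big((V>230)&(S<40)&(np.arange(640)[None]<350)&(np.arange(480)[:,None]<335),(296,220))
rows=np.arange(115,325,3);e=[]
for r in rows:
    e.append(np.flatnonzero(w[r])[0])
e=np.array(e);L=plane(c,np.c_[e-.5,rows],4);
v=cv2.fitLine(L[:,:2].astype(np.float32),cv2.DIST_HUBER,0,.01,.01).ravel();print('grad edge',v,np.arctan2(v[1],v[0])%np.pi)
d=X.mean(0)[:2]-v[2:];print('ridge->edge dist',abs(d[0]*v[1]-d[1]*v[0]))
# plate from top1
im=cv2.imread('pics/top1.png');H,S,V=cv2.cvtColor(im,cv2.COLOR_BGR2HSV).transpose(2,0,1).astype(int)
c=cam('top')
p=np.zeros(H.shape,bool);p[185:280,310:390]=1
m=p&(V>70)&(abs(H-108)<12)&(S>40)
m=big(m);b=rect(m);X=plane(c,b,16);print('plate px',b.round().tolist(),X.round(0).tolist(),X.mean(0),[np.linalg.norm(X[i]-X[i-1]) for i in range(2)])
E
```

```text
ridge [[312.0, 127.0], [322.0, 127.0], [322.0, 326.0], [312.0, 326.0]] [[483.3, 284.3, 26.0], [481.2, 291.4, 26.0], [640.2, 341.2, 26.0], [642.8, 332.8, 26.0]] [561.87171855 312.43253356  26.        ] [np.float64(166.6573994902577), np.float64(7.405669807904399)]
grad edge [9.5440930e-01 2.9850104e-01 5.6586633e+02 2.7505997e+02] 0.30312172
ridge->edge dist 36.86112168339247
plate px [[323.0, 245.0], [326.0, 238.0], [335.0, 242.0], [332.0, 249.0]] [[508.0, 31.0, 16.0], [524.0, 24.0, 16.0], [514.0, 3.0, 16.0], [498.0, 10.0, 16.0]] [511.0587117   16.86564446  16.        ] [np.float64(23.603106745538526), np.float64(17.454148462643793)]
```

servo_tool --plan '[[[-0.3,0.01,0.02,-0.85,0,0,0],[-0.3,0.01,0.02,-0.85,0,0,0],[-0.3,0,0,-0.85,0,0,0],[-0.3,0,0,-0.8,0,0,0],[-0.3,0,0,0,0,0,0]]]'

```text
t: 1.67
ee_pos: [559.8, 315.4, 86.0]
orientation: [0.475, -3.104, 0.001]
ft_force: [-1.0, -0.1, 0.1]
width: 58.8
grasp_force: 0.0
```

servo_tool --plan '[[[1,0,0,0,0,0,0],[1,0,0,0,0,0,0],[1,0,0,0,0,0,0],[1,0,0,0,0,0,0],[1,0,0,0,0,0,0]]]'

```text
t: 2.08
ee_pos: [561.0, 314.4, 89.4]
orientation: [-0.472, 3.105, 0.0]
ft_force: [-0.2, -0.7, 0.6]
width: 27.6
grasp_force: 0.0
```

```bash
python3 - <<'E'
from lib import *
im=cv2.imread('pics/top1.png');H,S,V=cv2.cvtColor(im,cv2.COLOR_BGR2HSV).transpose(2,0,1).astype(int)
c=cam('top')
for q in [(362,212),(340,256),(362,250),(332,228),(300,230),(352,205)]: print(q,H[q[1],q[0]],S[q[1],q[0]],V[q[1],q[0]])
p=np.zeros(H.shape,bool);p[185:276,312:385]=1
m=big(p&(V>75),(349,231)).astype(np.uint8)
m=cv2.morphologyEx(m,cv2.MORPH_OPEN,np.ones((5,5)));b=rect(m);X=plane(c,b,16);print('plate px',m.sum(),b.round().tolist(),X.round(0).tolist(),X.mean(0),[np.linalg.norm(X[i]-X[i-1]) for i in range(2)])
E
```

```text
(362, 212) 104 37 116
(340, 256) 102 37 118
(362, 250) 99 35 115
(332, 228) 22 33 222
(300, 230) 90 35 58
(352, 205) 102 37 116
plate px 2908 [[317.0, 257.0], [337.0, 191.0], [380.0, 204.0], [360.0, 270.0]] [[480.0, 44.0, 16.0], [634.0, -3.0, 16.0], [604.0, -103.0, 16.0], [451.0, -55.0, 16.0]] [542.20756323 -29.11676595  16.        ] [np.float64(103.17258845909284), np.float64(160.62884955506846)]
```

servo_tool --plan '[[[1,0,0,0,0,0,0],[1,0,0,0,0,0,0],[1,0,0,0,0,0,0],[1,0,0,0,0,0,0]]]'

```text
t: 2.42
ee_pos: [561.3, 313.9, 89.0]
orientation: [-0.471, 3.106, -0.0]
ft_force: [-1.1, -0.9, 2.8]
width: 9.9
grasp_force: 30.0
```

servo_tool --plan '[[[1,0,0,0.5,0,0,0],[1,0.03,-0.75,0.5,0,0,-0.86],[1,0.03,-0.75,0,0,0,-0.86],[1,0.03,-0.75,0,0,0,-0.86],[1,0.03,-0.75,0,0,0,-0.86]]]'

```text
t: 2.83
ee_pos: [565.7, 193.0, 128.8]
orientation: [0.003, 3.141, 0.0]
ft_force: [1.0, -0.2, -2.1]
width: 9.8
grasp_force: 30.0
```

servo_tool --plan '[[[1,0.03,-0.75,0,0,0,-0.86],[1,0.03,-0.75,0,0,0,-0.86],[1,0.03,-0.75,0,0,0,-0.86],[1,0.03,-0.65,0,0,0,-0.86],[1,0,0,0,0,0,0]]]'

```text
t: 3.25
ee_pos: [570.4, 74.1, 128.3]
orientation: [-0.479, -3.104, 0.002]
ft_force: [-0.6, -0.4, -2.7]
width: 9.7
grasp_force: 30.0
```

servo_tool --plan '[[[1,0,0,0,0,0,0],[1,0,0,0,0,0,0]]]'

```text
t: 3.42
ee_pos: [570.7, 78.3, 128.5]
orientation: [-0.467, -3.106, -0.0]
ft_force: [1.6, 0.9, -2.2]
width: 9.7
grasp_force: 30.0
```

```bash
python3 - <<'E'
from lib import *
o=readout.get_obs();im=vision.get_image("wrist")[:,:,::-1];cv2.imwrite('pics/w2.png',im)
np.savez('w2.npz',ee_pos=o['ee_pos'],orientation=o['orientation'])
print(o['t'],o['ee_pos'],o['orientation'],o['ft_force'])
E
```

```text
3.4167 [570.6549257   78.29907636 128.4877496 ] [-4.67039621e-01 -3.10636024e+00 -2.36543907e-04] [ 1.63741897  0.86210647 -2.19849882]
```

View pics/w2.png

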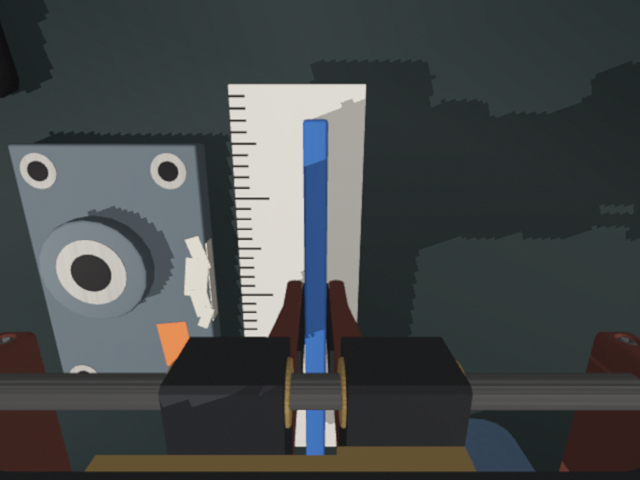

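The wrist view shows the rule held straight, with its graduated edge at column ~230-245. The plate's dented side is to its left at column ~200-215, with scraped metal at (200,283) and the sticker at (172,343). Next I'll fit the plate edge and the rule edge.

```bash
python3 - <<'E'
from lib import *
o=np.load('w2.npz');c=cam('wrist',o)
im=cv2.imread('pics/w2.png');V=cv2.cvtColor(im,cv2.COLOR_BGR2GRAY).astype(int)
for r in (155,190,230,290,325): print(r,V[r,180:246:2].tolist())
H,S,Vv=cv2.cvtColor(im,cv2.COLOR_BGR2HSV).transpose(2,0,1).astype(int)
m=(V>170)&(np.abs(np.arange(640)-200)<20)[None]&(np.abs(np.arange(480)-283)<55)[:,None]
print('scrape rows',np.flatnonzero(m.any(1))[[0,-1]])
E
```

```text
155 [122, 122, 121, 122, 122, 121, 122, 114, 76, 53, 54, 54, 49, 40, 38, 40, 39, 40, 40, 40, 41, 40, 38, 40, 39, 49, 56, 64, 65, 64, 63, 62, 64]
190 [121, 121, 121, 121, 121, 121, 121, 121, 121, 102, 63, 54, 53, 54, 42, 35, 39, 38, 37, 39, 38, 37, 39, 39, 47, 60, 59, 115, 220, 219, 219, 219, 219]
230 [122, 120, 121, 120, 120, 120, 121, 121, 121, 121, 121, 99, 61, 53, 54, 52, 37, 36, 36, 36, 36, 37, 37, 35, 36, 36, 36, 48, 67, 184, 198, 198, 198]
290 [119, 118, 187, 218, 217, 217, 211, 214, 217, 217, 217, 217, 218, 194, 93, 161, 111, 112, 63, 35, 35, 35, 36, 35, 35, 36, 37, 36, 36, 35, 61, 210, 216]
325 [164, 163, 163, 139, 118, 119, 119, 119, 119, 169, 209, 216, 216, 217, 183, 113, 76, 53, 54, 52, 39, 34, 33, 33, 34, 34, 35, 34, 34, 35, 37, 55, 183]
scrape rows [236 327]
```

```bash
cat >edge.py <<'E'
from lib import *
import sys
def run(n,col0,rows,ztop=16):
    pass
def crossings(V,rows,lo,hi,th,first=True):
    out=[]
    for r in rows:
        s=V[r,lo:hi];k=np.flatnonzero((s[:-1]>=th)&(s[1:]<th)) ;
        if len(k): i=k[-1]; out.append((lo+i+(s[i]-th)/(s[i]-s[i+1]),r))
    return np.array(out)
def rising(V,rows,lo,hi,th):
    out=[]
    for r in rows:
        s=V[r,lo:hi];k=np.flatnonzero((s[:-1]<th)&(s[1:]>=th))
        if len(k): i=k[0]; out.append((lo+i+(th-s[i])/(s[i+1]-s[i]),r))
    return np.array(out)
def line(c,px,z):
    X=plane(c,px,z)[:,:2].astype(np.float32);v=cv2.fitLine(X,cv2.DIST_HUBER,0,.01,.01).ravel()
    if v[0]<0:v[:2]*=-1
    n=np.array([-v[1],v[0]]);return v,np.arctan2(v[1],v[0]),np.abs((X-v[2:])@n).max()
E
python3 - <<'E'
from edge import *
o=np.load('w2.npz');c=cam('wrist',o);V=cv2.cvtColor(cv2.imread('pics/w2.png'),cv2.COLOR_BGR2GRAY).astype(int)
rows=list(range(155,232,4))
t=line(c,crossings(V,rows,185,220,88),16);b=line(c,crossings(V,rows,185,220,46),0)
print('top',t);print('foot',b)
for s,l in(('t',t),('b',b)):
    v=l[0];n=np.array([-v[1],v[0]])
    print(s,'TCP dist',(o['ee_pos'][:2]-v[2:])@n)
e=rising(V,range(95,330,3),222,260,130)
print('rule',line(c,e,128.5-84.9))
# plate corner & scrape & sticker along-edge
top=plane(c,[(195,146),(200,283),(172,343)],16);v=t[0]
print('corner,scrape,sticker s rel TCP',(top[:,:2]-o['ee_pos'][:2])@v[:2],top)
R_=R.from_rotvec(o['orientation']).as_matrix();print('tool y',R_[:,1],'x-dir angle',np.arctan2(-R_[0,1],R_[1,1]))
E
```

```text
top (array([ 9.5517480e-01, -2.9604235e-01,  5.1256348e+02,  3.0969507e+01],
      dtype=float32), np.float32(-0.30054662), np.float32(0.017290592))
foot (array([ 9.5458853e-01, -2.9792738e-01,  5.0993549e+02,  3.1794195e+01],
      dtype=float32), np.float32(-0.3025207), np.float32(0.10529709))
t TCP dist 62.40554119839249
b TCP dist 62.48300988560404
rule (array([ 9.5584667e-01, -2.9386586e-01,  5.2012970e+02,  5.5419930e+01],
      dtype=float32), np.float32(-0.29826877), np.float32(10.91377))
corner,scrape,sticker s rel TCP [-72.02203708   6.22860631  46.98401128] [[483.45686006  40.23912298  16.        ]
 [556.81465539  12.60413915  16.        ]
 [589.44602631 -19.77886809  16.        ]]
tool y [2.94051925e-01 9.55789441e-01 1.01497464e-04] x-dir angle -0.29846344048785023
```

servo_tool --plan '[[[1,0,-0.21,-0.3,0,0,-0.03],[1,0,-0.21,-0.3,0,0,0],[1,0,0,-0.3,0,0,0],[1,0,0,-0.09,0,0,0],[1,0,0,0,0,0,0]]]'

```text
t: 3.88
ee_pos: [570.2, 60.9, 88.1]
orientation: [-0.471, -3.104, 0.001]
ft_force: [-2.6, -3.1, 3.0]
width: 10.1
grasp_force: 30.0
```

servo_tool --plan '[[[1,0,0,0,0,0,0],[1,0,0,0,0,0,0]]]'

```text
t: 4.05
ee_pos: [570.3, 61.2, 88.2]
orientation: [-0.472, -3.105, 0.001]
ft_force: [-0.2, -0.8, -0.6]
width: 10.3
grasp_force: 30.0
```

```bash
python3 - <<'E'
from edge import *
o=readout.get_obs();im=vision.get_image("wrist")[:,:,::-1];cv2.imwrite('pics/w3.png',im)
np.savez('w3.npz',ee_pos=o['ee_pos'],orientation=o['orientation'])
print(o['t'],o['ee_pos'],o['orientation'],o['ft_force'])
V=cv2.cvtColor(np.ascontiguousarray(im),cv2.COLOR_BGR2GRAY).astype(int)
for r in (130,170,210,250,300): print(r,V[r,150:246:2].tolist())
E
```

```text
4.05 [570.30060569  61.18249591  88.15084498] [-4.71571560e-01 -3.10474432e+00  5.71924459e-04] [-0.23261153 -0.79401502 -0.62149221]
130 [39, 38, 40, 39, 39, 38, 39, 40, 40, 39, 40, 39, 41, 41, 41, 40, 40, 39, 41, 40, 39, 39, 40, 40, 41, 40, 41, 42, 41, 41, 43, 41, 41, 41, 42, 42, 42, 41, 42, 40, 81, 129, 157, 182, 181, 181, 181, 180]
170 [191, 190, 162, 40, 43, 45, 44, 44, 43, 42, 43, 43, 43, 42, 39, 132, 192, 189, 187, 188, 142, 121, 122, 121, 122, 122, 118, 90, 60, 54, 54, 52, 51, 39, 40, 41, 39, 40, 38, 40, 40, 52, 160, 193, 219, 218, 218, 218]
210 [121, 121, 121, 121, 121, 122, 121, 120, 121, 121, 121, 121, 121, 121, 121, 121, 121, 121, 122, 120, 121, 121, 120, 121, 121, 120, 120, 122, 115, 84, 57, 54, 52, 54, 48, 39, 38, 38, 39, 39, 38, 38, 39, 112, 146, 199, 199, 199]
250 [81, 81, 81, 81, 81, 81, 88, 121, 121, 121, 120, 119, 120, 120, 121, 121, 120, 121, 120, 121, 120, 120, 120, 120, 120, 118, 118, 123, 119, 120, 110, 78, 54, 54, 54, 52, 40, 37, 38, 37, 39, 38, 37, 37, 80, 145, 147, 199]
300 [58, 80, 80, 81, 80, 81, 81, 81, 81, 81, 84, 109, 119, 119, 120, 119, 120, 119, 118, 152, 218, 217, 217, 217, 217, 217, 217, 217, 217, 216, 216, 217, 217, 193, 177, 113, 112, 99, 42, 36, 36, 37, 36, 37, 37, 36, 129, 164]
```

View pics/w3.png

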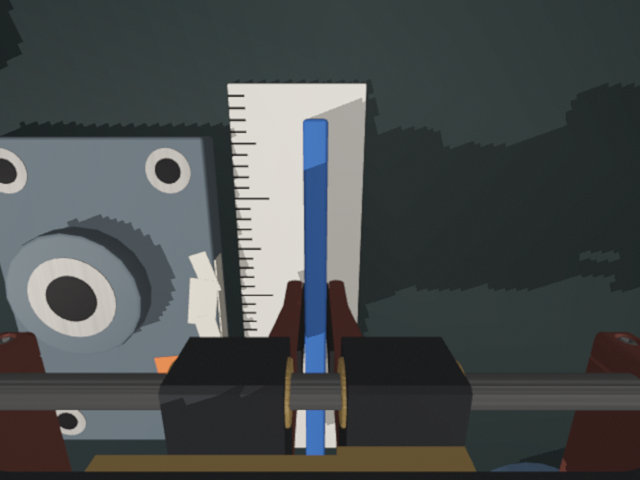

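```bash
python3 - <<'E'
from edge import *
o=np.load('w3.npz');c=cam('wrist',o);V=cv2.cvtColor(cv2.imread('pics/w3.png'),cv2.COLOR_BGR2GRAY).astype(int)
t=line(c,crossings(V,range(145,242,4),193,225,88),16);b=line(c,crossings(V,range(145,242,4),193,227,46),0)
e=rising(V,range(95,330,3),225,260,80);r=line(c,e,4)
for k,l in(('t',t),('b',b),('r',r)):
    v=l[0];n=np.array([-v[1],v[0]]);print(k,l[1],l[2],(o['ee_pos'][:2]-v[2:])@n)
v=t[0];X=plane(c,[(210,138)],16)[:,:2];print('corner s',(X-o['ee_pos'][:2])@v[:2])
E
```

```text
t -0.3002844 0.041890383 46.06801314820781
b -0.3029451 0.108038425 46.08177122186513
r -0.30059698 10.669433 36.82884037170815
corner s [-77.11227413]
```

servo_tool --plan '[[[1,-0.02,-0.07,0,0,0,0],[1,-0.02,-0.07,0,0,0,0],[1,-0.02,-0.05,0,0,0,0],[1,-0.005,-0.02,0,0,0,0],[1,0,0,0,0,0,0]]]'

```text
t: 4.52
ee_pos: [568.0, 52.7, 89.0]
orientation: [-0.472, -3.106, -0.0]
ft_force: [-0.2, -0.7, -1.9]
width: 10.1
grasp_force: 30.0
```

servo_tool --plan '[[[1,0,0,0,0,0,0],[1,0,0,0,0,0,0]]]'

```text
t: 4.68
ee_pos: [568.2, 52.8, 89.1]
orientation: [0.472, 3.106, -0.0]
ft_force: [-0.5, -0.1, -1.8]
width: 9.9
grasp_force: 30.0
```

```bash
cat >look.py <<'E'
from edge import *
import sys
o=readout.get_obs();im=np.ascontiguousarray(vision.get_image("wrist")[:,:,::-1]);cv2.imwrite(f'pics/{sys.argv[1]}.png',im)
print(o['t'],o['ee_pos'],o['ft_force'],o['width'])
c=cam('wrist',o);V=cv2.cvtColor(im,cv2.COLOR_BGR2GRAY).astype(int)
T=crossings(V,range(145,200,4),193,240,88);t=line(c,T,16)
e=rising(V,range(95,330,3),225,260,80);r=line(c,e,4)
for k,l in(('t',t),('r',r)):
    v=l[0];n=np.array([-v[1],v[0]]);print(k,l[1],l[2],(o['ee_pos'][:2]-v[2:])@n)
for q in (145,170,195,215,240): print(q,V[q,200:250].tolist())
E
python3 look.py w4
```

```text
4.6833 [568.21094796  52.83158953  89.12956735] [-0.49615271 -0.10264497 -1.79984776] 9.92037639189435
t -0.30073413 0.021193981 37.568906164602275
r -0.3013805 10.491388 36.80999183163904
145 [121, 122, 122, 122, 122, 122, 121, 121, 122, 123, 123, 122, 123, 122, 122, 123, 122, 122, 122, 123, 122, 116, 100, 83, 67, 57, 53, 54, 53, 53, 54, 84, 129, 152, 151, 151, 151, 151, 150, 150, 151, 150, 151, 151, 150, 151, 151, 150, 151, 151]
170 [74, 154, 193, 191, 190, 188, 187, 186, 187, 188, 172, 132, 121, 122, 121, 121, 121, 121, 122, 122, 121, 122, 121, 113, 97, 81, 64, 55, 54, 54, 53, 52, 59, 118, 159, 164, 164, 164, 164, 164, 164, 164, 164, 164, 164, 164, 164, 164, 164, 164]
195 [122, 122, 122, 121, 121, 121, 122, 121, 122, 122, 122, 121, 122, 121, 122, 122, 122, 121, 122, 122, 121, 121, 121, 121, 121, 112, 96, 79, 64, 55, 55, 53, 53, 52, 71, 131, 166, 165, 164, 165, 164, 164, 164, 165, 164, 164, 164, 164, 164, 164]
215 [121, 121, 120, 121, 121, 121, 121, 121, 121, 122, 121, 122, 121, 122, 121, 122, 122, 121, 121, 121, 121, 121, 121, 121, 122, 122, 118, 105, 88, 71, 58, 53, 54, 54, 51, 60, 118, 161, 164, 163, 164, 163, 164, 164, 164, 164, 164, 164, 164, 164]
240 [122, 122, 121, 122, 121, 121, 121, 122, 121, 122, 121, 121, 122, 121, 121, 121, 121, 121, 122, 121, 122, 121, 121, 122, 121, 121, 121, 121, 117, 103, 85, 68, 56, 54, 54, 53, 52, 55, 89, 116, 116, 117, 116, 116, 115, 116, 115, 116, 116, 115]
```

The gap is 0.8 mm by the image and the edges are parallel. I'll lower a hair and open part-way so the fingers clear the cover.

servo_tool --plan '[[[1,0,0,-0.015,0,0,0],[1,0,0,0,0,0,0],[0.5,0,0,0,0,0,0],[0.5,0,0,0,0,0,0],[0.5,0,0,0,0,0,0]]]'

```text
t: 5.15
ee_pos: [568.4, 52.9, 88.7]
orientation: [0.472, 3.105, 0.0]
ft_force: [-0.2, 0.1, -0.7]
width: 21.5
grasp_force: 0.0
```

servo_tool --plan '[[[0.5,0,0,0,0,0,0],[0.5,0,0,0,0,0,0],[0.5,0,0,0.2,0,0,0],[0.5,0,0,0.7,0,0,0],[0.5,0,0,0.8,0,0,0]]]'

```text
t: 5.57
ee_pos: [566.8, 52.8, 156.0]
orientation: [-0.471, -3.102, 0.001]
ft_force: [0.5, 0.6, -0.1]
width: 22.1
grasp_force: 0.0
```

servo_tool --plan '[[[0.5,0,0,0.8,0,0,0],[0.5,0,0,0.8,0,0,0],[0,0,0,0,0,0,0],[0,0,0,0,0,0,0]]]'

```text
t: 5.9
ee_pos: [569.1, 52.9, 223.0]
orientation: [0.471, 3.101, 0.002]
ft_force: [0.1, 0.6, 0.1]
width: 31.7
grasp_force: 0.0
```

```bash
python3 - <<'E'
from lib import *
o=readout.get_obs();im=vision.get_image("wrist")[:,:,::-1];cv2.imwrite('pics/w5.png',im)
np.savez('w5.npz',ee_pos=o['ee_pos'],orientation=o['orientation'])
t=vision.get_image("top")[:,:,::-1];cv2.imwrite('pics/top5.png',t)
print(o['t'],o['ee_pos'],o['orientation'],o['ft_force'],o['qpos'])
E
```

```text
5.9 [569.13072854  52.94952806 222.97318172] [4.71115516e-01 3.10131115e+00 1.64404674e-03] [0.09943113 0.58766219 0.05237861] [ 7.19545914e-02  4.48690606e-01  1.80816889e+00 -2.10503850e-05
  8.79915829e-01 -1.19731651e+00]
```

View pics/w5.png

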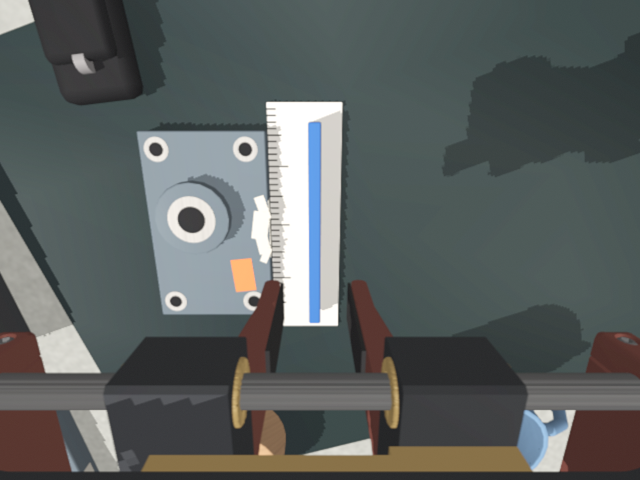

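The view shows the rule lying flush, with its graduated edge at col ~268-272 meeting the cover's dented edge. I'll check this numerically while moving to the dial.

```bash
python3 - <<'E'
from edge import *
o=np.load('w5.npz');c=cam('wrist',o);V=cv2.cvtColor(cv2.imread('pics/w5.png'),cv2.COLOR_BGR2GRAY).astype(int)
for q in (140,175,240,270): print(q,V[q,255:290].tolist())
t=line(c,np.array([p for p in crossings(V[:,:],range(136,194,3),258,270,88)]),16)
r=line(c,rising(V,list(range(104,130,2))+list(range(136,276,3)),258,285,150),4)
for l in(t,r):
    v=l[0];n=np.array([-v[1],v[0]]);print(l[1],l[2],(o['ee_pos'][:2]-v[2:])@n)
E
```

```text
140 [163, 163, 164, 164, 164, 163, 164, 164, 157, 132, 96, 77, 100, 152, 180, 180, 180, 180, 180, 180, 180, 193, 207, 208, 209, 224, 249, 255, 255, 255, 255, 255, 255, 255, 255]
175 [163, 163, 163, 163, 163, 163, 163, 162, 162, 162, 150, 112, 77, 90, 171, 212, 210, 209, 209, 210, 209, 209, 209, 208, 208, 208, 221, 248, 255, 255, 255, 255, 255, 255, 255]
240 [187, 237, 255, 255, 255, 255, 255, 254, 254, 254, 255, 255, 252, 213, 190, 205, 154, 148, 158, 158, 158, 158, 158, 159, 176, 200, 206, 206, 206, 215, 231, 244, 254, 255, 255]
270 [160, 161, 160, 160, 160, 161, 160, 160, 159, 159, 159, 159, 160, 160, 148, 112, 79, 113, 176, 206, 207, 206, 206, 206, 206, 205, 207, 228, 249, 254, 255, 255, 255, 255, 255]
-0.29947624 0.19706202 36.93503610359021
-0.29386258 9.350844 36.0660693296497
```

servo_tool --plan '[[[-0.3,-0.1,-0.5,0.7,0,0,0.3],[-0.3,-0.19,-0.95,0.2,0,0,0.3],[-0.3,-0.19,-0.95,0.1,0,0,0.3],[-0.3,-0.19,-0.95,0,0,0,0.3],[-0.3,-0.19,-0.95,0,0,0,0.3]]]'

```text
t: 6.42
ee_pos: [532.5, -120.4, 259.2]
orientation: [-0.264, -3.128, -0.001]
ft_force: [0.9, 0.3, -0.1]
width: 57.0
grasp_force: 0.0
```

servo_tool --plan '[[[-0.3,-0.19,-0.95,0,0,0,0.3],[-0.3,-0.19,-0.95,0,0,0,0.3],[-0.3,-0.19,-0.95,0,0,0,0.3],[-0.3,-0.19,-0.95,0,0,0,0.3],[-0.3,-0.09,-0.47,0,0,0,0]]]'

```text
t: 6.83
ee_pos: [498.0, -293.2, 258.6]
orientation: [-0.105, -3.137, -0.001]
ft_force: [-0.4, -0.5, 0.2]
width: 57.2
grasp_force: 0.0
```

servo_tool --plan '[[[-0.3,0,0,0,0,0,0],[-0.3,0,0,0,0,0,0]]]'

```text
t: 7.0
ee_pos: [498.7, -290.4, 258.7]
orientation: [-0.108, -3.137, -0.003]
ft_force: [-0.1, 0.3, 0.2]
width: 57.1
grasp_force: 0.0
```

```bash
python3 - <<'E'
from lib import *
o=readout.get_obs();im=vision.get_image("wrist")[:,:,::-1];cv2.imwrite('pics/w6.png',im)
np.savez('w6.npz',ee_pos=o['ee_pos'],orientation=o['orientation'])
print(o['t'],o['ee_pos'],o['orientation'],o['ft_force'],o['qpos'])
E
```

```text
7.0 [ 498.70204842 -290.35413781  258.66321621] [-1.07523648e-01 -3.13700634e+00 -2.89539725e-03] [-0.14797419  0.32688962  0.17008819] [-5.47969075e-01  4.09237690e-01  1.76983108e+00  3.14800708e-04
  9.65819266e-01 -2.05041994e+00]
```

View pics/w6.png

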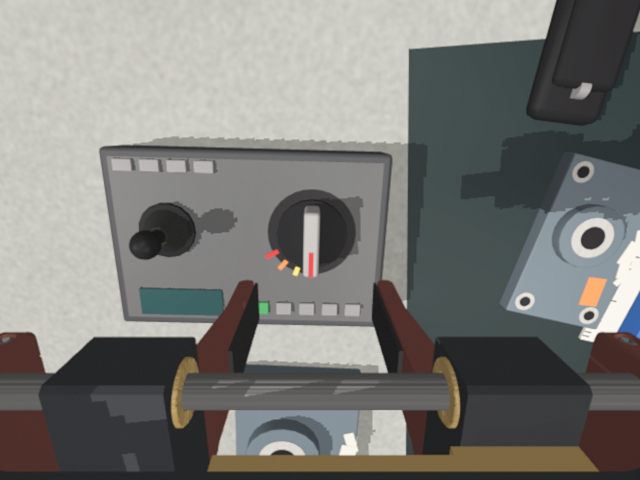

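The dial is at (311,234). The wing's top runs over rows 207-277 with its red end at the bottom (forward), and the joystick is at (165,232). I'll work out the dial's axis, angle and height.

```bash
python3 - <<'E'
from lib import *
o=np.load('w6.npz');c=cam('wrist',o);im=cv2.imread('pics/w6.png');H,S,V=cv2.cvtColor(im,cv2.COLOR_BGR2HSV).transpose(2,0,1).astype(int)
R_=R.from_rotvec(o['orientation']).as_matrix();print('tool grip-normal angle',np.arctan2(-R_[0,1],R_[1,1]))
box=np.zeros(V.shape,bool);box[195:285,295:328]=1
m=big(box&((V>175)),(311,235));ys,xs=np.nonzero(m);print(xs.min(),xs.max(),ys.min(),ys.max());b=rect(m)
for z in (78,85,92,100):
    X=plane(c,b,z);print(z,X.mean(0).round(1),sorted([np.linalg.norm(X[i]-X[i-1]).round(1) for i in range(2)]))
print(b.tolist())
X=plane(c,b,85);d=X[np.argsort(X[:,0])];print('angle',np.arctan2(*( (d[2:].mean(0)-d[:2].mean(0))[[1,0]])))
# skirt circle
s=box*0;s[185:280,262:362]=1;k=(s>0)&(V<75);k=cv2.morphologyEx(k.astype(np.uint8),cv2.MORPH_CLOSE,np.ones((9,25)))
cn=max(cv2.findContours(k,0,2)[0],key=cv2.contourArea);print('skirt',cv2.minEnclosingCircle(cn),cv2.fitEllipse(cn))
mk=[]
for nm,cond in(('yel',(abs(H-25)<4)),('or',(abs(H-15)<5)),('red',(abs(H-2)<4))):
    q=cond&(S>120)&(V>120);q[:,:255]=0;q[:245]=0;q[282:]=0;q[:,303:]=0;yy,xx=np.nonzero(q)
    if len(xx): print(nm,xx.mean(),yy.mean(),len(xx),plane(c,(xx.mean(),yy.mean()),55))
# top view check
im=cv2.imread('pics/top0.png');H,S,V=cv2.cvtColor(im,cv2.COLOR_BGR2HSV).transpose(2,0,1).astype(int);ct=cam('top')
s=np.zeros(V.shape,bool);s[232:262,462:478]=1;m=big(s&(V>110),(470,247));b=rect(m);print('top px',b.tolist());
for z in(78,85,92):print(z,plane(ct,b,z).mean(0))
E
```

```text
tool grip-normal angle -0.06852738361803927
303 317 214 277
78 [ 503.9 -293.4   78. ] [np.float64(10.6), np.float64(51.3)]
85 [ 501.7 -293.2   85. ] [np.float64(10.4), np.float64(49.9)]
92 [ 499.4 -292.9   92. ] [np.float64(10.1), np.float64(48.5)]
100 [ 496.8 -292.7  100. ] [np.float64(9.7), np.float64(47.0)]
[[302.9455261230469, 276.8857421875], [304.1358947753906, 213.79502868652344], [317.5273742675781, 214.04769897460938], [316.3370056152344, 277.138427734375]]
angle -0.09014199157581154
skirt ((311.5182189941406, 231.91497802734375), 43.53184127807617) ((311.7529602050781, 231.0620880126953), (81.56277465820312, 86.16690826416016), 95.09253692626953)
yel 297.0 268.1333333333333 15 [[ 530.20739343 -306.89604049   55.        ]]
or 282.58490566037733 264.4339622641509 53 [[ 525.97630562 -318.90081743   55.        ]]
red 272.1232876712329 253.3972602739726 73 [[ 515.42799588 -326.78207162   55.        ]]
top px [[466.2923278808594, 256.6615295410156], [469.4615783691406, 231.3076934814453], [475.0000305175781, 232.00003051757812], [471.8307800292969, 257.3538818359375]]
78 [ 503.40072798 -293.6312545    78.        ]
85 [ 502.53499846 -291.64830625   85.        ]
92 [ 501.66926895 -289.66535799   92.        ]
```

```bash
python3 - <<'E'
from lib import *
im=cv2.imread('pics/w6.png');g=cv2.cvtColor(im,cv2.COLOR_BGR2GRAY)
print(g[198:282,308].tolist());print(g[198:282,315].tolist())
for r in(212,225,240,265):print(r,g[r,262:362].tolist())
a=cv2.resize(im[180:285,255:365],None,fx=5,fy=5,interpolation=2)
s=cv2.imread('pics/scene0.png');b=cv2.resize(s[262:312,145:190],None,fx=5.5,fy=5.5,interpolation=2)
w=np.zeros((525,800,3),np.uint8);w[:a.shape[0],:550]=a;w[:b.shape[0],551:551+b.shape[1]]=b[:,:249];cv2.imwrite('pics/d.png',w)
E
```

```text
[67, 54, 38, 51, 56, 55, 49, 68, 94, 101, 101, 101, 101, 102, 119, 160, 182, 196, 205, 207, 207, 206, 207, 207, 207, 207, 206, 206, 207, 206, 206, 206, 206, 206, 206, 206, 206, 206, 206, 206, 206, 205, 205, 205, 205, 205, 205, 205, 205, 205, 205, 205, 205, 205, 198, 191, 190, 190, 190, 187, 186, 186, 186, 186, 184, 182, 181, 180, 176, 175, 175, 175, 172, 172, 171, 171, 169, 165, 153, 141, 132, 132, 132, 131]
[68, 52, 36, 51, 55, 46, 42, 60, 92, 101, 102, 102, 102, 101, 111, 149, 174, 191, 203, 206, 205, 205, 205, 205, 205, 205, 205, 205, 205, 205, 205, 205, 205, 205, 205, 205, 206, 206, 205, 206, 205, 205, 205, 205, 205, 205, 205, 205, 204, 204, 204, 204, 204, 203, 204, 204, 204, 203, 203, 203, 202, 202, 202, 202, 202, 202, 202, 201, 201, 201, 201, 201, 201, 201, 200, 200, 200, 194, 175, 145, 131, 131, 131, 131]
212 [131, 131, 130, 131, 131, 131, 131, 131, 132, 129, 109, 74, 63, 63, 65, 65, 65, 66, 65, 63, 63, 58, 50, 49, 53, 52, 54, 54, 53, 53, 54, 54, 53, 53, 53, 53, 54, 54, 52, 53, 52, 64, 108, 133, 125, 120, 119, 118, 117, 113, 113, 112, 111, 111, 110, 106, 102, 88, 57, 42, 42, 4
[... 795 characters left out ...]
5, 205, 205, 205, 204, 205, 205, 205, 198, 175, 142, 91, 44, 38, 42, 41, 41, 42, 41, 41, 41, 43, 42, 42, 43, 42, 43, 44, 43, 43, 44, 43, 43, 44, 44, 43, 44, 45, 49, 53, 53, 53, 53, 53, 54, 55, 70, 93, 100, 101, 102, 103, 113, 130]
265 [130, 130, 129, 131, 131, 130, 131, 130, 130, 130, 131, 130, 131, 131, 131, 133, 149, 173, 188, 192, 192, 192, 188, 161, 105, 66, 61, 62, 64, 64, 63, 63, 62, 66, 70, 60, 52, 51, 51, 51, 82, 162, 202, 204, 204, 201, 180, 139, 133, 133, 141, 185, 206, 201, 182, 154, 113, 60, 52, 54, 54, 55, 56, 60, 63, 67, 68, 68, 69, 68, 67, 68, 67, 68, 68, 83, 109, 127, 134, 135, 135, 135, 135, 135, 135, 135, 135, 136, 136, 136, 136, 136, 136, 136, 136, 136, 136, 137, 137, 137]
```

View pics/d.png

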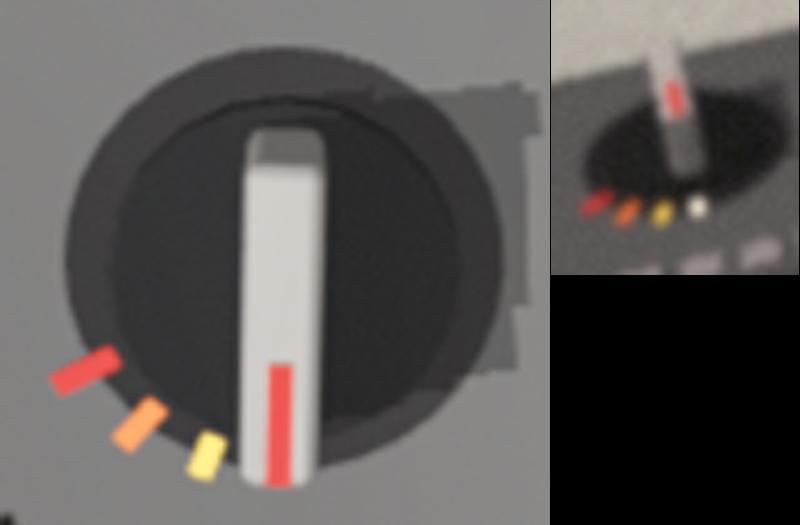

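The dial's rotor (69.6 px, 60 mm) and wing length (51 of 52 mm) both put the wing's top near z 77. The top and wrist views agree on the axis at (503.6, -293.5). Descending.

servo_tool --plan '[[[-0.3,0.06,-0.04,-0.7,0,0,-0.25],[-0.3,0.06,-0.04,-0.7,0,0,0],[-0.3,0,0,-0.7,0,0,0],[-0.3,0,0,-0.6,0,0,0],[-0.3,0,0,-0.44,0,0,0]]]'

```text
t: 7.47
ee_pos: [503.9, -290.7, 132.2]
orientation: [-0.134, -3.136, -0.003]
ft_force: [-3.5, -2.7, 34.8]
width: 56.9
grasp_force: 20.4
```

servo_tool --plan '[[[-0.3,0,0,0,0,0,0],[0.3,0,0,0,0,0,0]]]'

```text
t: 7.63
ee_pos: [504.6, -291.0, 133.9]
orientation: [-0.134, -3.137, -0.002]
ft_force: [-0.6, 0.0, -0.7]
width: 53.1
grasp_force: 0.0
```

servo_tool --plan '[[[1,0,0,0,0,0,0],[1,0,0,0,0,0,0],[1,0,0,0,0,0,0],[1,0,0,0,0,0,0],[1,0,0,0,0,0,0]]]'

```text
t: 8.05
ee_pos: [504.6, -292.9, 134.9]
orientation: [0.137, 3.138, -0.0]
ft_force: [0.0, 0.1, -0.3]
width: 20.5
grasp_force: 0.0
```

servo_tool --plan '[[[1,0,0,0,0,0,0],[1,0,0,0,0,0,0],[1,0,0,0,0,0,0]]]'

```text
t: 8.3
ee_pos: [504.5, -293.7, 135.0]
orientation: [0.139, 3.138, -0.001]
ft_force: [-1.5, -4.1, -0.3]
width: 11.9
grasp_force: 30.0
```

Gripped, width 11.9 mm. Turning clockwise.

servo_tool --plan '[[[1,0,0,0,0,0,-0.8],[1,0,0,0,0,0,-0.9],[1,0,0,0,0,0,-0.9],[1,0,0,0,0,0,-0.9],[1,0,0,0,0,0,-0.9]]]'

```text
t: 8.72
ee_pos: [504.2, -294.9, 135.0]
orientation: [0.738, 3.053, -0.004]
ft_force: [-4.9, -12.2, -1.6]
width: 11.4
grasp_force: 30.0
```

servo_tool --plan '[[[1,0,0,0,0,0,-0.9],[1,0,0,0,0,0,-0.9],[1,0,0,0,0,0,-0.9],[1,0,0,0,0,0,-0.9],[1,0,0,0,0,0,-0.9]]]'

```text
t: 9.13
ee_pos: [503.4, -295.9, 135.0]
orientation: [1.318, 2.851, -0.007]
ft_force: [-8.7, -18.4, -0.4]
width: 11.6
grasp_force: 30.0
```

servo_tool --plan '[[[1,0,0,0,0,0,-0.9],[1,0,0,0,0,0,-0.9],[1,0,0,0,0,0,-0.9],[1,0,0,0,0,0,-0.7],[1,0,0,0,0,0,0]]]'

```text
t: 9.55
ee_pos: [502.5, -296.5, 135.0]
orientation: [1.725, 2.626, -0.009]
ft_force: [-11.9, -20.2, 0.6]
width: 11.5
grasp_force: 30.0
```

servo_tool --plan '[[[1,0,0,0,0,0,0],[1,0,0,0,0,0,0],[1,0,0,0,0,0,0],[1,0,0,0,0,0,0],[1,0,0,0,0,0,0]]]'

```text
t: 9.97
ee_pos: [502.5, -296.4, 135.0]
orientation: [1.72, 2.629, -0.008]
ft_force: [-13.1, -20.8, 0.9]
width: 12.0
grasp_force: 30.0
```

```bash
python3 - <<'E'
from lib import *
o=readout.get_obs();print({k:np.round(v,3) for k,v in o.items() if k!='joint_torque'})
R_=R.from_rotvec(o['orientation']).as_matrix();print('normal angle',np.arctan2(-R_[0,1],R_[1,1]))
w=vision.get_image("wrist")[:,:,::-1];t=vision.get_image("top")[:,:,::-1];s=vision.get_image("scene")[:,:,::-1]
for n,i in(('w7',w),('t7',t),('s7',s)):cv2.imwrite(f'pics/{n}.png',i)
v=np.zeros((600,800,3),np.uint8)
v[:300,:400]=cv2.resize(w,(400,300));v[:300,400:]=cv2.resize(s[200:350,60:260],(400,300),interpolation=2)
v[300:,:]=cv2.resize(t[180:330,290:490],(400,300),interpolation=2).repeat(2,1)[:, ::1] if 0 else 0
v[300:,:400]=cv2.resize(t[180:280,290:423],(400,300),interpolation=2)
v[300:,400:]=cv2.resize(t[200:290,425:545],(400,300),interpolation=2)
cv2.imwrite('pics/fin.png',v)
E
```

```text
{'t': np.float64(9.967), 'qpos': array([-0.551,  0.599,  1.812, -0.008,  0.731, -0.957]), 'qvel': array([ 0.   ,  0.001,  0.001, -0.001, -0.002,  0.001]), 'ee_pos': array([ 502.549, -296.437,  134.976]), 'orientation': array([ 1.72 ,  2.629, -0.008]), 'ft_force': array([-13.057, -20.808,   0.857]), 'moment': array([-3.675,  2.263,  0.28 ]), 'grasp_force': np.float64(30.019), 'width': np.float64(12.016)}
normal angle -1.1590725016938208
```

View pics/fin.png

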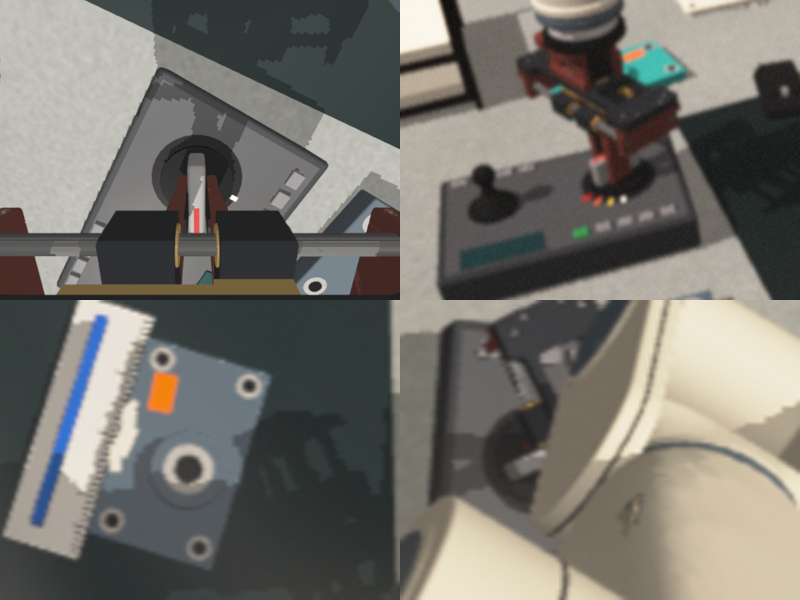

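The wing is held square between the pads. The tool has turned 1.07 rad since gripping, and the top view still shows the rule flush against the cover. Handing in.

```bash
python3 -c "
from workcell import close_job
print(close_job())"
```

```text
the job is handed in; nothing more can be done
None
```

I handed the job in with the straightedge flat and let go along the dented edge (about 0.9 mm gap, middle about 3 mm off the dent's), and the gripper still holding the zoom dial at about 1.06 rad, the third click; no verdict came back.

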